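Ballast a flying rig and set the drag of its joint

ROBOT

A 7-joint arm with a two-finger parallel gripper is mounted at the origin on the work surface. World frame = base frame: x ahead of the robot, y to its left, z up, the work surface at z = 0. Lengths are in m, angles in rad, forces in N, time in s.
With the tool pointing down it reaches from about 0.425 to 0.925 m from the base axis. Payload 6.8 kg.
Tool frame: the origin (TCP) lies between the finger pads; the fingertips stand 14 mm ahead of it and the grasp point (between the pads) lies 5 mm behind it; z points along the fingers, y is the line along which they close (so a half turn about z gives the same grasp; the last joint's range is limited). The gripper opens to 85 mm and grips with 20 to 120 N. Pads are 22 mm wide; open, the fingers measure 114 mm over their backs; the gripper's body (76 mm by 85 mm) begins 54 mm behind the grasp point. The pads swing forward as they close: fully open they stand 13 mm farther back than shut.
Start: joints at [1.036, 0.477, 0.022, 1.555, -0.011, 1.109, -0.083], TCP at [0.279, -0.614, 0.245] pointing down, gripper open.
Joint ranges: [-2.96, 2.96], [-0.34, 2.1], [-1.41, 1.46], [0.24, 2.44], [-1.37, 4.51], [0.17, 1.92], [-2.96, 2.96]. Speed limits (rad/s): [2.39, 2.39, 3.14, 3.14, 3.14, 3.14, 3.14].

INTERFACE

Orientations are given as a rotation vector (axis times angle).
In Python, from bench import r, eyes, ticket gives the robot as it stands. The module is installed in compiled form; this text tells all that it offers.
- The arm moves only by the tool arm_command, never from a script. Its argument "plan" is text: rows parted by semicolons, each of 4 numbers parted by spaces: the shift along the tool's x, y, z in m, then the turn about the tool's z in degrees. In form: tx ty tz yaw; .... A call has 1 to 20 rows; each row shifts and turns the commanded pose from where the row before left it, along the tool's axes as they then stand; what a row does not reach is not made up. A row lasts 1/8 s, in which the tool goes at most 62.5 mm and 10.7 degrees, less where a joint would pass 70% of its speed; a pose out of reach is approached as far as the arm can. A call is refused whole if a number of a shift passes 0.0625 or a number of a turn 10.7, either way. A call with a gripper value outside its range is refused whole. "hand" is the closure, from -1 (fully open) to 1 (shut), set as the call begins (left out, the last holds). The fingers move at their own pace and stop on an object; "grip_force" is the grip in N (left out, the last holds). Time passes only in rows, so rows that do not move let the fingers close. It gives the time, the measured TCP pose, the force, the opening and the grip force at its end, in the units of the state.
- r.get_obs(): the state, without advancing time (a new reading comes with each control period).
- eyes.grab_frame(name): name is "scene" or "top"; returns (picture, depth): 420x560x3 uint8, red, green, blue; 420x560 float32, m along the optical axis (not along the pixel's ray), 0 where there is no reading.
- eyes.calibration(name): a dict with "fov_y" (degrees; the focal length in pixels is half the picture's height over the tangent of half this angle, whatever the lens; pixels are square), "cx", "cy" (the principal point, pixels), "k1" (the pictures are not rectified: a ray, as slopes to the right and down, at radius r is drawn at 1 + k1 r^2 times it, then the intrinsics apply), "origin" and "attitude" of the camera in the world. Camera axes: x right, y up, looking along -z (the intrinsics and any distortion apply to the point x, -y, -z); pixel columns grow to the right and rows downward; lengths in m; the calibration is good to about 2 mm. A picture is of the moment at which its call begins. calibration takes no time and is no camera call.
- ticket.hand_in(): hands the job in; it is judged then, once.
The state is a dict: "clock": time; "joints": joint angles; "qvel": joint speeds; "tau": joint torques, N m; "tcp_pos": TCP position; "orientation": TCP orientation; "contact_force": force on the tool from outside, world axes, zero at the start; "moment": the same for the moment, N m; "grip_width": finger opening in m; "gripper_force": force on a finger pad.
Only numpy, scipy, OpenCV 4.12 (cv2) and the standard library are available. Lean on these libraries where they do the work, as an engineer would, in place of code of your own. Each camera call takes 0.05 s, during which the arm holds its last target. There are 200 camera calls.

TASK

Make the ghost puppet's flying rig ready for posing: first stack the two loose steel ballast slabs squarely on the one bolted to the rig's foot, all edges flush. Then set the drag of its brass joint: turn the thumbscrew clockwise until it seats, back it off a quarter turn, and finish with the gripper still holding it there so that it cannot creep. Leave the pumpkin, the paint jar and the screwdriver where they are.

Things in the scene. Friction and masses are not known exactly. Their poses are not given: they have to be found in the camera images.
- rig: the flying rig, fixed to the table: dark steel foot 110 x 260 x 10 mm (long side along its y), a bright ballast slab bolted on at the -y end; at 85 mm along +y a post 13 mm thick whose ball carries a brass joint, two flat cheeks 84 x 20 mm running from the post along +x, top 114.5 mm above the table, with the thumbscrew between the balls. Origin: centre of the foot's underside, z up
- ghost (a point): middle of the white ghost puppet that the rig carries at the end of a thin rod, beyond the brass joint. 72 mm tall, 55 mm wide, 94 mm above the table, its top 130 mm; fixed to the rig, 192 mm along the rig's x and 144 mm along its y from its origin.
- pile (a point): middle of the top face of the bolted ballast slab, 22 mm above the table, 60 mm along the rig's -y from its origin; axes as the rig's. The bolted slab is the same size as the loose ones: 50 mm along x, 100 mm along y, 12 mm thick; the foot's top lies 12 mm below this point and stretches 55 mm to either side along x
- slab_a: loose bright steel ballast slab, 50 mm (x) x 100 mm (y) x 12 mm thick, about 0.4 to 0.6 kg, lying flat on the table; origin in the middle of its underside, z up. It is the same as slab_b and they may be stacked in either order
- slab_b: the second loose steel ballast slab, just like slab_a: 50 mm (x) x 100 mm (y) x 12 mm, origin in the middle of its underside
- thumbscrew (a joint): angle of the thumbscrew, rad: 0 is its hard stop (seated), negative is unscrewed (it starts 2.15 to 2.9 rad short of the stop and cannot go beyond -3.6); it grows as the screw is turned clockwise seen from above. It turns stiffly (about 0.05 N m), stays where it is left and its height hardly changes
- wing (a point): a point on the thumbscrew's upright axis in its flat steel wing head, 140.5 mm above the table; the wing is 34 mm long (x of this frame), 9 mm thick (y) and 22 mm tall, from 13 mm below to 9 mm above this point; the brass cheek lies 26 mm under it. The frame turns with the screw, z up: at joint 0 the wing's length lies along the rig's x
- pumpkin: small orange model pumpkin, 48 mm wide and 43 mm tall, loose, to be left alone; origin in the middle of its underside
- jar: small green paint jar, 40 mm wide and 45 mm tall, loose, to be left alone; origin in the middle of its underside
- driver: screwdriver 150 mm long with a wooden handle, lying loose on the table along its x axis, to be left alone
Not all that is in view belongs to the job. Leave any brown, green or turquoise look-alike of the slab_a alone.

How it is judged:
On the way, in this order (a step that is already met when the one before it is completed fails the run):
1. both loose slabs lie released on the bolted one, edges flush (horizontal distance between each of slab_a, slab_b and pile below 0.006 m and angle between the x axis of each of slab_a, slab_b and the x axis of pile, either way round below 0.09 rad and angle between each of slab_a, slab_b's own z axis and vertical below 0.03 rad and contact force between the fingers and slab_a below 0.3 N and contact force between the fingers and slab_b below 0.3 N and ((z of slab_a in the frame of pile between -0.003 and 0.003 m and z of slab_b in the frame of pile between 0.009 and 0.015 m) or (z of slab_b in the frame of pile between -0.003 and 0.003 m and z of slab_a in the frame of pile between 0.009 and 0.015 m))), for 0.2 s.
2. the thumbscrew is turned down until it seats, the pile still square (all of step 1 and value of joint thumbscrew above -0.1 rad), for 0.1 s.
At the end, for the whole second after the job is handed in: Both slabs lie flat and released on the bolted one, centred within 6 mm and square within 5 degrees; after having been seated, the thumbscrew stands still a quarter turn (within 0.3 rad) back from its stop, gripped with over 2 N; pumpkin, jar and screwdriver within 30 mm of their places (all of step 1 and value of joint thumbscrew between -1.87 and -1.27 rad and velocity of joint thumbscrew between -0.1 and 0.1 rad/s and contact force between the fingers and thumbscrew above 2 N); the arm keeps its last pose, push and grip.
It fails at once if the pumpkin is knocked out of its place (more than 30 mm) (distance of pumpkin from where it was at the start of the episode above 0.03 m).
It fails at once if the jar is knocked out of its place (more than 30 mm) (distance of jar from where it was at the start of the episode above 0.03 m).
It fails at once if the screwdriver is knocked out of its place (more than 30 mm) (distance of driver from where it was at the start of the episode above 0.03 m).
It also fails if it takes over 72 s, if anything falls off the work surface, if the arm or the gripper's body presses on something with over 40 N, if the wrist force passes 120 N, or if a joint passes its speed limit or range.

## Working session

There is one attempt and no reset: what is moved stays moved. The work goes in short steps, Python scripts to look and compute and a tool call to move; the robot and the scene stay as the last step left them, time stands still between calls to the robot, and variables do not carry over. Pictures are saved under pics/ and viewed, at most 10 in all, crops included, and the job is handed in when it is done.

Besides the shell and the picture viewer there is one more tool, called after "Request:" as name(argument=value, ...) on one line, values as JSON. arm_command: Moves the arm, as the interface text tells. Its arguments: {"type":"object","properties":{"plan":{"type":"string"},"hand":{"type":"number"},"grip_force":{"type":"number"}},"required":["plan"]}

```bash
mkdir -p pics; ls
cat > h.py <<'E'
import numpy as np,cv2,pickle
from scipy.spatial.transform import Rotation as R
from bench import r,eyes,ticket
E
python3 - <<'E'
from h import *
print(r.get_obs())
for n in("scene","top"):
    p,d=eyes.grab_frame(n); c=eyes.calibration(n); print(n,c)
    cv2.imwrite(f"pics/{n}0.png",p[:,:,::-1]); np.savez(f"{n}0.npz",p=p,d=d)
E
```

```text
pics
{'clock': 0.0, 'joints': array([ 1.03592026,  0.47779579,  0.02232082,  1.55646118, -0.01147572,
        1.10931705, -0.08309404]), 'qvel': array([-0.00305671, -0.00093648,  0.00028467, -0.00129118, -0.00079363,
        0.00050333,  0.00179536]), 'tau': array([-3.61119428e-04, -5.96455228e+01,  1.60731878e+00, -2.81200022e+01,
        1.23968444e-02,  9.41581005e-03,  5.63356218e-05]), 'tcp_pos': array([ 0.27916086, -0.61393389,  0.24432413]), 'orientation': array([-3.06858680e+00, -6.65011277e-01,  8.45906340e-04]), 'contact_force': array([-0.41491441, -0.266014  , -0.26333796]), 'moment': array([ 0.01406447, -0.05478984,  0.03279455]), 'gripper_force': 0.0, 'grip_width': 0.08534718371736927}
scene {'fov_y': 44.0225667712352, 'cx': 277.37783698573617, 'cy': 203.53218684497884, 'k1': -0.0017017125474090605, 'origin': array([1.40946166, 0.32951145, 0.73097841]), 'attitude': array([0.63177305, 0.95788881, 1.75221332])}
top {'fov_y': 43.54184909050687, 'cx': 280.06449286827444, 'cy': 206.79419753907155, 'k1': -0.1792981031234431, 'origin': array([ 0.22554228, -0.02262163,  1.57871927]), 'attitude': array([ 0.17356036, -0.18029995, -1.54999328])}
```

View pics/scene0.png

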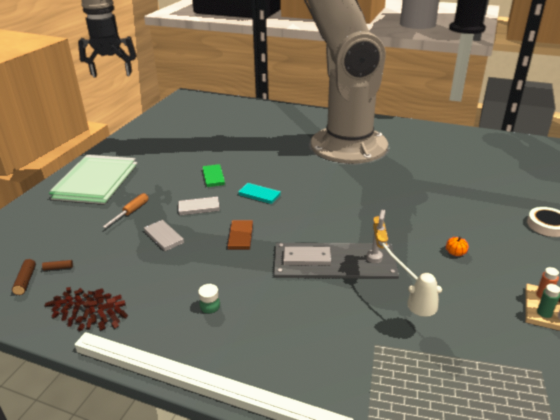

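View pics/top0.png

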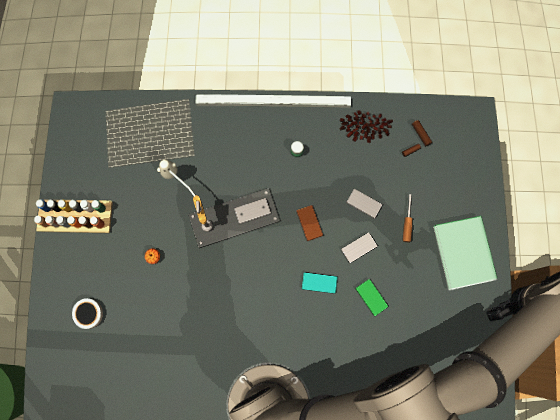

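```bash
cat >> h.py <<'E'
def cam(n):
    c=eyes.calibration(n); f=210/np.tan(np.radians(c['fov_y'])/2)
    return c,np.array([[f,0,c['cx']],[0,f,c['cy']],[0,0,1]]),np.array([c['k1'],0,0,0.]),R.from_rotvec(c['attitude']).as_matrix()
def cast(n,uv,z):
    c,K,k,A=cam(n)
    q=cv2.undistortPoints(np.float64(uv).reshape(-1,1,2),K,k).reshape(-1,2)
    d=np.c_[q[:,0],-q[:,1],-np.ones(len(q))]@A.T
    return c['origin']+d*((z-c['origin'][2])/d[:,2])[:,None]
def proj(n,P):
    c,K,k,A=cam(n); q=(np.atleast_2d(P)-c['origin'])@A
    q=q*[1,-1,-1]
    return cv2.projectPoints(q.reshape(-1,1,3),np.zeros(3),np.zeros(3),K,k)[0].reshape(-1,2)
def rect(n,mask,seed,z):
    """largest blob near seed -> centre, long-axis angle(deg), size on plane z"""
    k,l,s,ce=cv2.connectedComponentsWithStats(mask.astype(np.uint8))
    i=l[seed[1],seed[0]] if l[seed[1],seed[0]] else 1+np.argmin(np.hypot(*(ce[1:]-seed).T)+1e3*(s[1:,4]<25))
    co=max(cv2.findContours((l==i).astype(np.uint8),0,1)[0],key=cv2.contourArea).reshape(-1,2)
    P=cast(n,co,z)[:,:2]
    (c,wh,a)=cv2.minAreaRect(np.float32(P*1000))
    if wh[0]<wh[1]: a+=90; wh=wh[::-1]
    return np.array(c)/1000,(a+90)%180-90,np.array(wh),s[i,4]
def bright(p,lo,sat=40):
    h=cv2.cvtColor(p,cv2.COLOR_RGB2HSV); return (h[...,2]>lo)&(h[...,1]<sat)
E
python3 - <<'E'
from h import *
S={"top":[(364,203),(360,247),(253,211)],"scene":[(164,235),(199,206),(307,256)]}
for n in S:
    f=np.load(n+"0.npz");p,d=f['p'],f['d']
    for (u,v),z in zip(S[n],(.012,.012,.022)):
        print(n,p[v,u],p[v+5,u+5],p[v-30,u-5],d[v,u])
        for lo in (100,120,140): print(lo,rect(n,bright(p,lo),(u,v),z))
    # blow-up crops
a=np.load("top0.npz")['p'][150:260,140:400];b=np.load("scene0.npz")['p'][190:320,260:460]
for q,nm in((a,"ta"),(b,"sb")): cv2.imwrite(f"pics/{nm}.png",cv2.resize(q,None,fx=3 if nm=="ta" else 4,fy=3 if nm=="ta" else 4,interpolation=2)[:,:,::-1])
E
```

```text
top [189 178 165] [191 181 165] [90 99 89] 1.6080753
100 (array([ 0.60182208, -0.28513654]), 60.15787124633789, array([101.26150513,  52.49491501]), np.int32(527))
120 (array([ 0.60161133, -0.28499219]), 60.762081146240234, array([100.07772064,  51.34350586]), np.int32(511))
140 (array([ 0.60184711, -0.28540741]), 60.580284118652344, array([99.59053802, 48.99947357]), np.int32(495))
top [215 205 191] [230 218 203] [82 87 79] 1.5802116
100 (array([0.22760248, 0.10222559]), -63.74411392211914, array([1035.93054199,  481.6572876 ]), np.int32(18186))
120 (array([ 0.46355423, -0.26689505]), -58.65476989746094, array([100.57647705,  50.55859375]), np.int32(547))
140 (array([ 0.46356274, -0.2668093 ]), -58.08240509033203, array([99.790802  , 49.28791428]), np.int32(530))
top [194 183 169] [218 210 195] [92 99 90] 1.5867894
100 (array([0.57040265, 0.05831653]), -70.32926368713379, array([101.93247986,  52.17544937]), np.int32(564))
120 (array([0.57082764, 0.05846761]), -70.32673263549805, array([101.93240356,  51.1232338 ]), np.int32(540))
140 (array([0.57190857, 0.05834718]), -70.3231201171
[... 534 characters left out ...]
7647931]), 89.87094116210938, array([1302.48413086,  870.8135376 ]), np.int32(97404))
120 (array([ 0.46760635, -0.26489435]), -59.57767295837402, array([103.27093506,  70.00956726]), np.int32(587))
140 (array([ 0.46466003, -0.26721991]), -58.66019248962402, array([102.85852051,  57.48867035]), np.int32(505))
scene [199 185 170] [153 141 131] [102 108 102] 1.1164572
100 (array([ 0.56586902, -0.07083276]), 89.87092590332031, array([1284.36804199,  858.70184326]), np.int32(97404))
120 (array([0.57301801, 0.05839992]), -69.95805931091309, array([103.32633972,  54.78573227]), np.int32(760))
140 (array([0.57145642, 0.05789928]), -69.95757484436035, array([99.7447052 , 51.50875092]), np.int32(676))
```

View pics/ta.png

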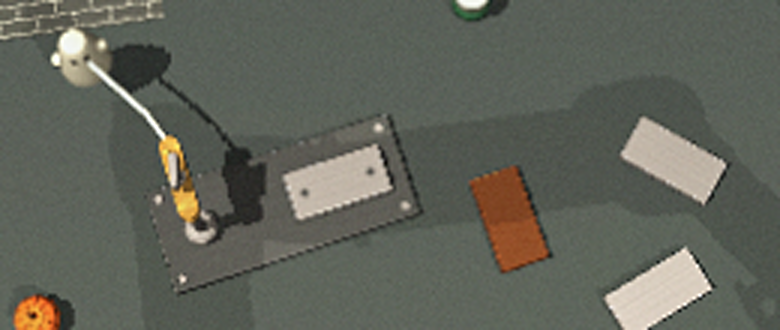

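View pics/sb.png

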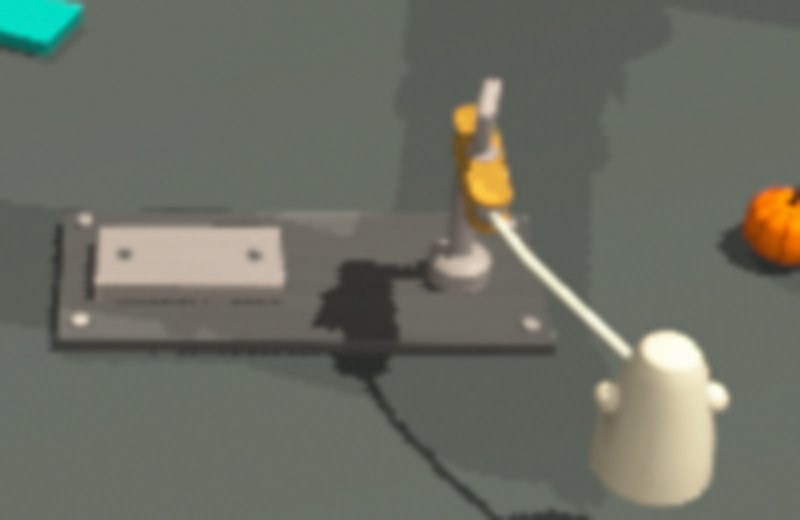

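Both views show the two grey slabs (top: (364,203), (360,247)), the bolted slab at (253,211), and the brass joint with its wing near (198,207). The colours and ray casts agree within 1 mm on the pile.

```bash
cat >> h.py <<'E'
def go(x,y,z,ydir):
    """remaining: yaw (deg) then shift in tool axes after that yaw; ydir = wanted world angle of tool y (deg, mod 180)"""
    o=r.get_obs(); M=R.from_rotvec(o['orientation']).as_matrix()
    cur=np.degrees(np.arctan2(M[1,1],M[0,1])); yaw=-((ydir-cur+90)%180-90)
    N=M@R.from_euler('z',yaw,degrees=True).as_matrix()
    print('t%.2f tcp'%o['clock'],o['tcp_pos'].round(4),'ydir %.1f'%cur,'tilt %.3f'%np.hypot(*M[:2,2]),'j7 %.2f'%o['joints'][6],'F',o['contact_force'].round(1),'w %.4f gf %.1f'%(o['grip_width'],o['gripper_force']))
    print('yaw %.1f shift'%yaw,((np.array([x,y,z])-o['tcp_pos'])@N).round(4))
E
python3 -c "
from h import *
go(.6018,-.2852,.09,-29.4)"
```

```text
t0.10 tcp [ 0.2792 -0.614   0.2444] ydir -65.5 tilt 0.002 j7 -0.08 F [-0.6 -0.1 -0.2] w 0.0855 gf 0.0
yaw -36.1 shift [0.4447 0.1199 0.1547]
```

Request:
arm_command(plan="0 0 0 -9;0 0 0 -9;0 0 0 -9;0 0 0 -9.2;.037 .01 .01 0;.037 .01 .01 0;.037 .01 .01 0;.037 .01 .01 0;.037 .01 .012 0;.037 .01 .012 0;.037 .01 .012 0;.037 .01 .012 0;.037 .01 .014 0;.037 .01 .014 0;.037 .01 .014 0;.037 .01 .014 0;0 0 0 0;0 0 0 0", hand=-0.45, grip_force=40)

```text
clock: 2.35
tcp_pos: [0.6011, -0.2867, 0.1009]
orientation: [-2.711, -1.586, 0.002]
contact_force: [0.1, -0.7, 0.4]
grip_width: 0.0617
gripper_force: 0.0
```

```bash
python3 -c "
from h import *
go(.6018,-.2852,.03,-29.4)"
```

```text
t2.35 tcp [ 0.6011 -0.2867  0.1009] ydir -29.4 tilt 0.001 j7 -0.28 F [ 0.1 -0.7  0.4] w 0.0617 gf 0.0
yaw 0.0 shift [ 0.0017 -0.      0.0709]
```

Request:
arm_command(plan=".0015 0 .02 0;0 0 .02 0;0 0 .02 0;0 0 .015 0;0 0 .004 0;0 0 .003 0;0 0 0 0;0 0 0 0")

```text
clock: 3.35
tcp_pos: [0.6028, -0.2851, 0.02]
orientation: [2.711, 1.586, 0.001]
contact_force: [0.1, 0.4, 1.0]
grip_width: 0.0618
gripper_force: 0.0
```

Request:
arm_command(plan="0 0 .002 0;0 0 .002 0;0 0 .001 0;0 0 0 0")

```text
clock: 3.85
tcp_pos: [0.6023, -0.2849, 0.0141]
orientation: [-2.711, -1.586, 0.0]
contact_force: [0.2, 0.6, -0.2]
grip_width: 0.0617
gripper_force: 0.0
```

Request:
arm_command(plan="0 0 0 0;0 0 0 0;0 0 0 0;0 0 0 0;0 0 0 0", hand=1, grip_force=80)

```text
clock: 4.47
tcp_pos: [0.603, -0.2852, 0.0152]
orientation: [2.711, 1.586, 0.001]
contact_force: [-0.7, 0.0, 4.9]
grip_width: 0.0476
gripper_force: 83.4
```

Request:
arm_command(plan="0 0 -.004 0;0 0 -.008 0;0 0 -.015 0;0 0 -.02 0;0 0 -.02 0;0 0 0 0")

```text
clock: 5.22
tcp_pos: [0.6041, -0.2857, 0.0843]
orientation: [2.708, 1.584, 0.005]
contact_force: [0.6, -0.1, -4.7]
grip_width: 0.0473
gripper_force: 83.3
```

Run:
```python
from h import *
p,d=eyes.grab_frame("scene"); cv2.imwrite("pics/s1.png",cv2.resize(p[120:300,80:340],None,fx=3,fy=3)[:,:,::-1])
go(.5712,.0584,.1,19.8)
```

```text
t5.28 tcp [ 0.6031 -0.2853  0.0828] ydir -29.4 tilt 0.003 j7 -0.28 F [-0.4 -0.4 -5.7] w 0.0474 gf 83.3
yaw -49.2 shift [ 0.3342  0.0864 -0.0176]
```

View pics/s1.png

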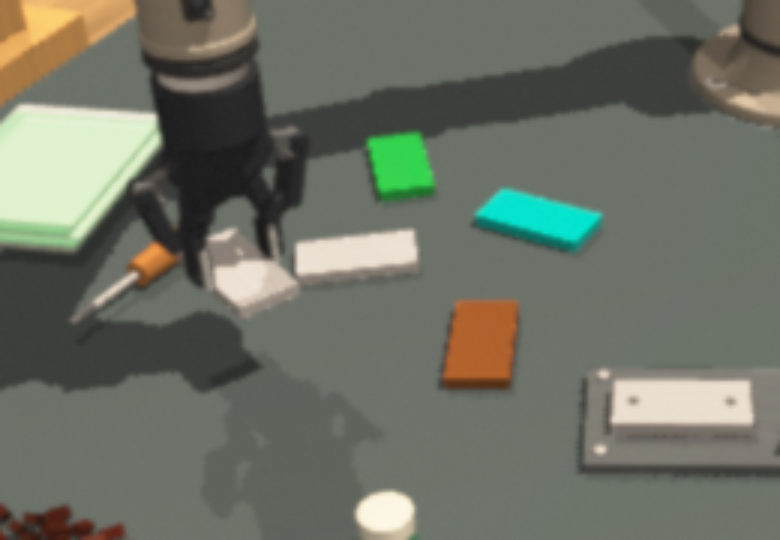

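The slab hangs level between the fingers (crop (245,270)); the other objects are undisturbed.

Request:
arm_command(plan="0 0 0 -9.8;0 0 0 -9.8;0 0 0 -9.8;0 0 0 -9.8;0 0 0 -10;.0334 .0086 0 0;.0334 .0086 0 0;.0334 .0086 0 0;.0334 .0086 0 0;.0334 .0086 0 0;.0334 .0086 0 0;.0334 .0086 0 0;.0334 .0086 0 0;.0334 .0086 0 0;.0334 .0086 0 0;0 0 0 0;0 0 0 0")

```text
clock: 7.4
tcp_pos: [0.5694, 0.0578, 0.0808]
orientation: [-1.805, -2.571, 0.002]
contact_force: [-1.1, -0.9, -4.8]
grip_width: 0.0478
gripper_force: 83.4
```

Run:
```python
from h import *
go(.5712,.0584,.037,19.8)
for n in ("top","scene"):
    p,d=eyes.grab_frame(n); np.savez(n+"1.npz",p=p,d=d)
b=np.load("scene1.npz")['p'][150:290,240:440]
cv2.imwrite("pics/s2.png",cv2.resize(b,None,fx=4,fy=4,interpolation=2)[:,:,::-1])
```

```text
t7.40 tcp [0.5694 0.0578 0.0808] ydir 19.9 tilt 0.001 j7 -0.15 F [-1.1 -0.9 -4.8] w 0.0478 gf 83.4
yaw 0.1 shift [-0.      0.0019  0.0438]
```

View pics/s2.png

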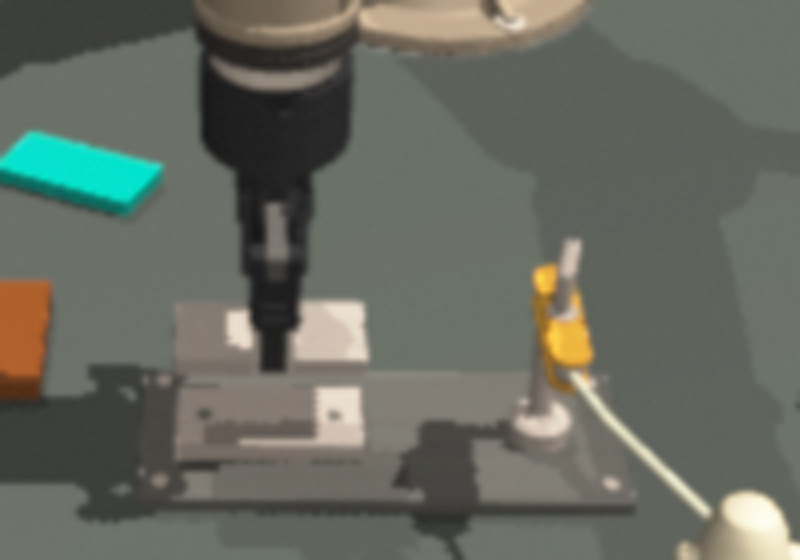

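The held slab is level and parallel to the bolted slab ((270,340) above (270,420)). Lowering it.

Request:
arm_command(plan="0 .002 .012 0;0 0 .012 0;0 0 .01 0;0 0 .004 0;0 0 .002 0;0 0 .001 0;0 0 0.001 0;0 0 0 0;0 0 0 0")

```text
clock: 8.62
tcp_pos: [0.5718, 0.0591, 0.0394]
orientation: [1.805, 2.571, 0.0]
contact_force: [0.1, 0.1, -5.4]
grip_width: 0.0478
gripper_force: 83.4
```

Request:
arm_command(plan="0 0 .001 0;0 0 .001 0;0 0 0 0")

```text
clock: 9.0
tcp_pos: [0.5717, 0.0591, 0.0372]
orientation: [-1.805, -2.571, 0.0]
contact_force: [-0.1, -0.3, -4.6]
grip_width: 0.0473
gripper_force: 83.4
```

Request:
arm_command(plan="0 -.0007 .001 0;0 0 0 0")

```text
clock: 9.25
tcp_pos: [0.5717, 0.0591, 0.0371]
orientation: [1.805, 2.57, 0.001]
contact_force: [-1.8, -0.2, 4.6]
grip_width: 0.0472
gripper_force: 84.4
```

Request:
arm_command(plan="0 0 0 0;0 0 0 0;0 0 0 0", hand=-0.45)

```text
clock: 9.62
tcp_pos: [0.5712, 0.0589, 0.0363]
orientation: [1.805, 2.571, 0.0]
contact_force: [-0.2, -0.2, -0.8]
grip_width: 0.0621
gripper_force: 0.0
```

Request:
arm_command(plan="0 0 -.005 0;0 0 -.015 0;0 0 -.03 0;0 0 -.03 0;-.04 0 -.01 0;-.04 0 0 0;-.04 0 0 0;-.04 0 0 0;-.04 0 0 0;0 0 0 0")

```text
clock: 10.88
tcp_pos: [0.6396, -0.1343, 0.1272]
orientation: [1.812, 2.563, -0.002]
contact_force: [-0.7, 1.0, -0.4]
grip_width: 0.0618
gripper_force: 0.0
```

Run:
```python
from h import *
go(.4636,-.2668,.03,31.7)
for n,s,zz in (("top",(253,211),(.034,)),("scene",(307,252),(.034,))):
    p,d=eyes.grab_frame(n); np.savez(n+"2.npz",p=p,d=d)
    for lo in (120,140): print(n,rect(n,bright(p,lo),s,.034))
p=np.load("top2.npz")['p']
for lo in (120,140): print(rect("top",bright(p,lo),(360,247),.012))
```

```text
t10.88 tcp [ 0.6396 -0.1343  0.1272] ydir 19.5 tilt 0.003 j7 0.22 F [-0.7  1.  -0.4] w 0.0618 gf 0.0
yaw -12.2 shift [-0.02   -0.2194  0.0973]
top (array([0.56992664, 0.05890015]), -70.3231372833252, array([102.18215179,  50.87931824]), np.int32(565))
top (array([0.57001361, 0.05840038]), -70.2144775390625, array([101.27528381,  50.87092209]), np.int32(556))
scene (array([0.58574091, 0.09176961]), -69.98299789428711, array([189.54101562, 106.38428497]), np.int32(1858))
scene (array([0.57232404, 0.05383076]), -69.904541015625, array([113.4797287 ,  55.31219482]), np.int32(809))
(array([ 0.37935126, -0.5739101 ]), 57.53303909301758, array([217.43803406, 108.68360138]), np.int32(202))
(array([ 0.38005896, -0.57436041]), 57.53303909301758, array([217.43803406, 107.00596619]), np.int32(193))
```

Request:
arm_command(plan="0 0 0 -6;0 0 0 -6.2;-.002 -.0219 .004 0;-.002 -.0219 .004 0;-.002 -.0219 .004 0;-.002 -.0219 .004 0;-.002 -.0219 .004 0;-.002 -.0219 .004 0;-.002 -.0219 .004 0;-.002 -.0219 .004 0;-.002 -.0219 .004 0;-.002 -.0219 .004 0;0 0 0 0;0 0 0 0")

```text
clock: 12.72
tcp_pos: [0.4647, -0.2622, 0.0865]
orientation: [1.521, 2.748, 0.001]
contact_force: [-0.2, 0.6, -0.5]
grip_width: 0.0616
gripper_force: 0.0
```

Run:
```python
from h import *
go(.4638,-.2669,.0142,31.7)
```

```text
t12.72 tcp [ 0.4647 -0.2622  0.0865] ydir 32.1 tilt 0.001 j7 0.66 F [-0.2  0.6 -0.5] w 0.0616 gf 0.0
yaw 0.4 shift [-0.0035 -0.0033  0.0723]
```

Request:
arm_command(plan="-.0035 -.0033 .01 .4;0 0 .02 0;0 0 .02 0;0 0 .012 0;0 0 .006 0;0 0 .004 0;0 0 0 0")

```text
clock: 13.6
tcp_pos: [0.4632, -0.2672, 0.0144]
orientation: [1.531, 2.743, -0.0]
contact_force: [0.1, -0.3, -0.2]
grip_width: 0.062
gripper_force: 0.0
```

Request:
arm_command(plan="0 0 0 0;0 0 0 0;0 0 0 0;0 0 0 0;0 0 0 0", hand=1)

```text
clock: 14.22
tcp_pos: [0.4639, -0.2671, 0.0155]
orientation: [1.53, 2.742, 0.0]
contact_force: [-1.3, 2.8, 6.8]
grip_width: 0.0476
gripper_force: 82.3
```

Request:
arm_command(plan="0 0 -.004 0;0 0 -.008 0;0 0 -.015 0;0 0 -.02 0;0 0 -.03 0;0 0 -.02 0;0 0 0 0")

```text
clock: 15.1
tcp_pos: [0.4641, -0.2677, 0.1134]
orientation: [1.53, 2.739, -0.0]
contact_force: [0.2, 0.4, -5.6]
grip_width: 0.0473
gripper_force: 83.6
```

Run:
```python
from h import *
go(.5708,.0584,.1,19.8)
```

```text
t15.10 tcp [ 0.4641 -0.2677  0.1134] ydir 31.6 tilt 0.004 j7 0.69 F [ 0.2  0.4 -5.6] w 0.0473 gf 83.6
yaw 11.8 shift [0.2708 0.2108 0.0131]
```

Request:
arm_command(plan="0 0 0 5.9;0 0 0 5.9;.0271 .0211 0 0;.0271 .0211 0 0;.0271 .0211 0 0;.0271 .0211 0 0;.0271 .0211 0 0;.0271 .0211 0 0;.0271 .0211 0 0;.0271 .0211 0 0;.0271 .0211 0 0;.0271 .0211 0 0;0 0 0 0;0 0 0 0")

```text
clock: 16.85
tcp_pos: [0.5686, 0.0588, 0.1103]
orientation: [-1.804, -2.57, 0.003]
contact_force: [0.1, -1.2, -6.0]
grip_width: 0.0472
gripper_force: 83.7
```

Run:
```python
from h import *
go(.5709,.0586,.0495,19.8)
p,d=eyes.grab_frame("scene")
cv2.imwrite("pics/s3.png",cv2.resize(p[150:290,240:440],None,fx=4,fy=4,interpolation=2)[:,:,::-1])
```

```text
t16.85 tcp [0.5686 0.0588 0.1103] ydir 19.9 tilt 0.002 j7 -0.14 F [ 0.1 -1.2 -6. ] w 0.0472 gf 83.7
yaw 0.1 shift [-0.001   0.0023  0.0608]
```

View pics/s3.png

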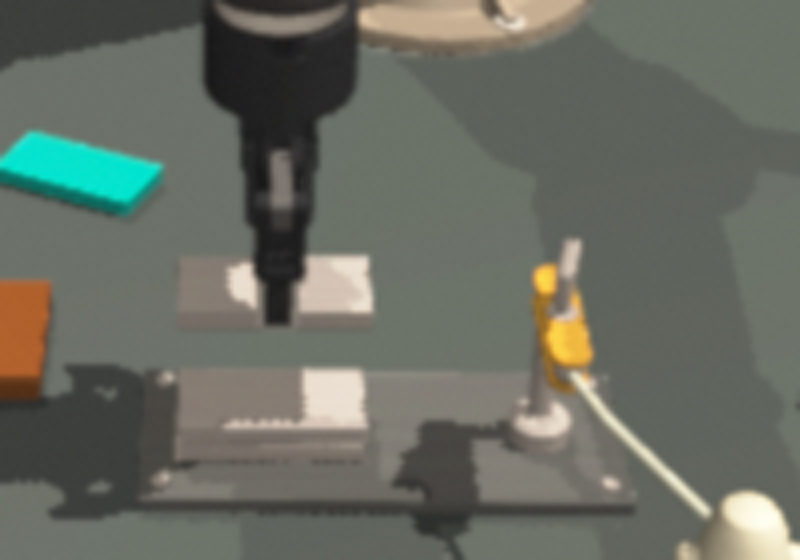

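The first slab sits flush on the bolted one ((270,410)), and the second hangs level above it ((275,290)). Lowering.

Request:
arm_command(plan="0 .002 .015 0;0 0 .015 0;0 0 .015 0;0 0 .008 0;0 0 .004 0;0 0 .002 0;0 0 .001 0;0 0 0 0;0 0 0 0")

```text
clock: 18.02
tcp_pos: [0.5715, 0.0601, 0.0516]
orientation: [1.805, 2.571, 0.001]
contact_force: [-0.6, -1.4, -4.1]
grip_width: 0.0471
gripper_force: 83.7
```

Request:
arm_command(plan="0 0 .001 0;0 0 0 0")

```text
clock: 18.27
tcp_pos: [0.5713, 0.06, 0.0503]
orientation: [-1.805, -2.571, 0.0]
contact_force: [-0.4, -0.1, -5.4]
grip_width: 0.0471
gripper_force: 83.7
```

Request:
arm_command(plan=".0012 0 0 0;0 0 0 0")

```text
clock: 18.52
tcp_pos: [0.5709, 0.0614, 0.0503]
orientation: [-1.805, -2.571, -0.0]
contact_force: [0.3, 0.3, -5.1]
grip_width: 0.047
gripper_force: 83.7
```

Request:
arm_command(plan="-.0026 0 0 0;0 0 0 0;0 0 .001 0;0 0 0 0")

```text
clock: 19.02
tcp_pos: [0.572, 0.0586, 0.0496]
orientation: [1.805, 2.571, -0.0]
contact_force: [-1.6, -0.5, -0.9]
grip_width: 0.0474
gripper_force: 84.2
```

Request:
arm_command(plan="0 0 0.0005 0;0 0 0 0;0 0 0 0;0 0 0 0", hand=-0.45)

```text
clock: 19.52
tcp_pos: [0.572, 0.0589, 0.0489]
orientation: [1.805, 2.571, 0.0]
contact_force: [-0.6, -0.4, -0.6]
grip_width: 0.0622
gripper_force: 0.0
```

Request:
arm_command(plan="0 0 -.005 0;0 0 -.015 0;0 0 -.03 0;0 0 -.03 0;-.05 0 -.03 0;-.05 0 -.03 0;-.05 0 -.02 0;-.05 0 0 0;0 0 0 0")

```text
clock: 20.65
tcp_pos: [0.6402, -0.1355, 0.2098]
orientation: [1.814, 2.562, -0.002]
contact_force: [-1.0, 1.0, 0.6]
grip_width: 0.0622
gripper_force: 0.0
```

Run:
```python
from h import *
go(.5616,.209,.2,19.8)
ims={}
for n,s in (("top",(252,211)),("scene",(307,248))):
    f=np.float32([eyes.grab_frame(n)[0] for _ in range(4)]).mean(0).astype(np.uint8); ims[n]=f; np.savez(n+"3.npz",p=f)
    for lo in (130,150): print(n,rect(n,bright(f,lo),s,.046))
# where rig-model says things are
O=np.array([.5509,.1149]);ex=np.array([np.cos(np.radians(19.8)),np.sin(np.radians(19.8))]);ey=np.array([-ex[1],ex[0]])
for a in (.03,.042,.05):
    P=np.r_[O+a*ex+.085*ey,.1405]; print(a,P.round(4),proj("top",P).round(1),proj("scene",P).round(1))
a=cv2.resize(ims["top"][180:240,170:240],None,fx=8,fy=8,interpolation=2);b=cv2.resize(ims["scene"][200:260,355:400],None,fx=8,fy=8,interpolation=2)
cv2.imwrite("pics/w.png",np.hstack([a[:480],b[:480,:240],])[:,:,::-1])
```

```text
t20.65 tcp [ 0.6402 -0.1355  0.2098] ydir 19.4 tilt 0.003 j7 0.25 F [-1.   1.   0.6] w 0.0622 gf 0.0
yaw -0.4 shift [0.3508 0.0427 0.0088]
top (array([0.56995349, 0.05787299]), -70.20782089233398, array([102.07221222,  51.3420639 ]), np.int32(577))
top (array([0.57037396, 0.05816609]), -70.20478248596191, array([101.79598999,  50.35731888]), np.int32(560))
scene (array([0.56590417, 0.075812  ]), -70.00372695922852, array([162.38183594,  55.4780426 ]), np.int32(914))
scene (array([0.57226917, 0.05331778]), -69.92853736877441, array([111.45854187,  52.16387177]), np.int32(764))
0.03 [0.5503 0.205  0.1405] [[197.7 207.6]] [[381.8 216.3]]
0.042 [0.5616 0.2091 0.1405] [[196.5 203.7]] [[382.6 219.8]]
0.05 [0.5692 0.2118 0.1405] [[195.7 201.1]] [[383.2 222.2]]
```

View pics/w.png

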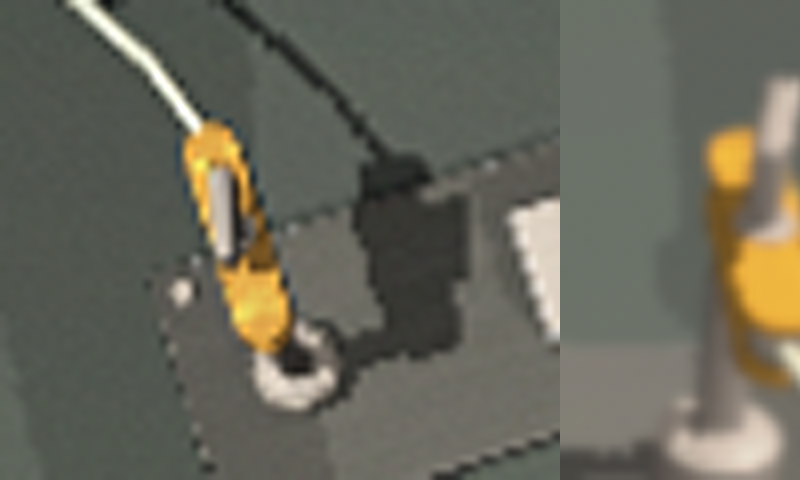

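The wing shows in the top view at crop (224,215), i.e. about pixel (198,206.5), its length nearly vertical in the picture. Slabs measured within about 1.5 mm of the pile.

Run:
```python
from h import *
p=np.load("top3.npz")['p']; S=8
c=cv2.resize(p[180:240,170:240],None,fx=S,fy=S,interpolation=2); h=cv2.cvtColor(c,cv2.COLOR_RGB2HSV)
roi=np.zeros(c.shape[:2],bool); roi[155:275,205:245]=1
for lo,sat in((110,50),(125,60),(100,70)):
    m=(h[...,2]>lo)&(h[...,1]<sat)&roi
    k,l,s,ce=cv2.connectedComponentsWithStats(m.astype(np.uint8)); i=1+np.argmax(s[1:,4])
    co=np.argwhere(l==i)[:,::-1].astype(np.float32)
    uv=(co+.5)/S-.5+[170,180]
    P=cast("top",uv,.1495)[:,:2]; ctr,wh,a=cv2.minAreaRect(np.float32(P*1000))
    w=np.linalg.svd(P-P.mean(0),full_matrices=0)[2][0]
    print(lo,sat,s[i],np.round(ctr,1),np.round(wh,1),a,'mean',P.mean(0).round(4),'pca',np.degrees(np.arctan2(w[1],w[0]))%180)
p=np.load("scene3.npz")['p']
# post base/brass check + wing top in scene, blow up
c=cv2.resize(p[195:255,355:415],None,fx=S,fy=S,interpolation=2);h=cv2.cvtColor(c,cv2.COLOR_RGB2HSV)
m=(h[...,2]>140)&(h[...,1]<70)
k,l,s,ce=cv2.connectedComponentsWithStats(m.astype(np.uint8))
for i in range(1,k):
    if s[i,4]>300: print(s[i],((ce[i]+.5)/S-.5+[355,195]).round(1))
O=np.array([.5509,.1149]);ex=np.array([np.cos(np.radians(19.8)),np.sin(np.radians(19.8))]);ey=np.array([-ex[1],ex[0]])
for z in (.1275,.1495): print(proj("scene",np.r_[O+.042*ex+.085*ey,z]))
```

```text
110 50 [ 211  171   22   90 1459] [551.4 205.2] [32.   7.4] 2.8051295280456543 mean [0.552 0.205] pca 5.179892116505471
125 60 [ 210  170   22   91 1461] [551.5 205.6] [32.3  7. ] 4.351261615753174 mean [0.5522 0.2053] pca 5.207299525846139
100 70 [ 206  170   27   97 1723] [550.6 206. ] [34.5  9.2] 2.7988226413726807 mean [0.5517 0.2053] pca 4.256946234330144
[ 196  118   47   87 2816] [382.1 214.5]
[189 208  42  70 753] [381.4 227. ]
[ 216  381  100   99 3534] [387.4 248.3]
[113 434  22  19 310] [370.  249.9]
[ 109  435  116   45 2398] [376.9 252.7]
[[382.00951312 225.18670709]]
[[383.06027675 216.0335609 ]]
```

```bash
python3 -c "
from h import *
go(.552,.2052,.2,19.4)"
```

```text
t21.05 tcp [ 0.6397 -0.128   0.209 ] ydir 20.0 tilt 0.000 j7 0.25 F [-0.1  0.6 -0.2] w 0.0618 gf 0.0
yaw 0.6 shift [0.3434 0.028  0.0091]
```

Request:
arm_command(plan=".0343 .0028 0 0;.0343 .0028 0 0;.0343 .0028 0 0;.0343 .0028 0 0;.0343 .0028 0 0;.0343 .0028 0 0;.0343 .0028 0 0;.0343 .0028 0 0;.0343 .0028 0 0;.0343 .0028 0 0;0 0 0 -9.3;0 0 0 -9.3;0 0 0 -9.3;0 0 0 -9.3;0 0 0 -9.3;0 0 0 -9.3;0 0 0 -9.3;0 0 0 -9.3;0 0 0 0;0 0 0 0")

```text
clock: 23.55
tcp_pos: [0.5494, 0.2029, 0.2088]
orientation: [0.112, -3.14, 0.0]
contact_force: [0.2, 0.0, 0.6]
grip_width: 0.0619
gripper_force: 0.0
```

```bash
python3 -c "
from h import *
go(.552,.2052,.137,94)
print(r.get_obs()['moment'])"
```

```text
t23.55 tcp [0.5494 0.2029 0.2088] ydir 94.1 tilt 0.000 j7 0.83 F [0.2 0.  0.6] w 0.0619 gf 0.0
yaw 0.1 shift [-0.0027  0.0021  0.0718]
[ 0.01364501 -0.03983774  0.00852782]
```

Request:
arm_command(plan="-.0027 .0021 .012 0;0 0 .02 0;0 0 .02 0;0 0 .012 0;0 0 .006 0;0 0 .002 0;0 0 0 0;0 0 0 0")

```text
clock: 24.55
tcp_pos: [0.5524, 0.2052, 0.1373]
orientation: [-0.116, 3.139, 0.0]
contact_force: [-0.1, 0.2, -0.1]
grip_width: 0.0619
gripper_force: 0.0
```

```bash
python3 -c "
from h import *
go(.552,.2052,.137,94)
p,_=eyes.grab_frame('scene')
cv2.imwrite('pics/g.png',cv2.resize(p[170:260,330:450],None,fx=6,fy=6,interpolation=2)[:,:,::-1])"
```

```text
t24.55 tcp [0.5524 0.2052 0.1373] ydir 94.2 tilt 0.001 j7 0.76 F [-0.1  0.2 -0.1] w 0.0619 gf 0.0
yaw 0.2 shift [0.0004 0.     0.0003]
```

View pics/g.png

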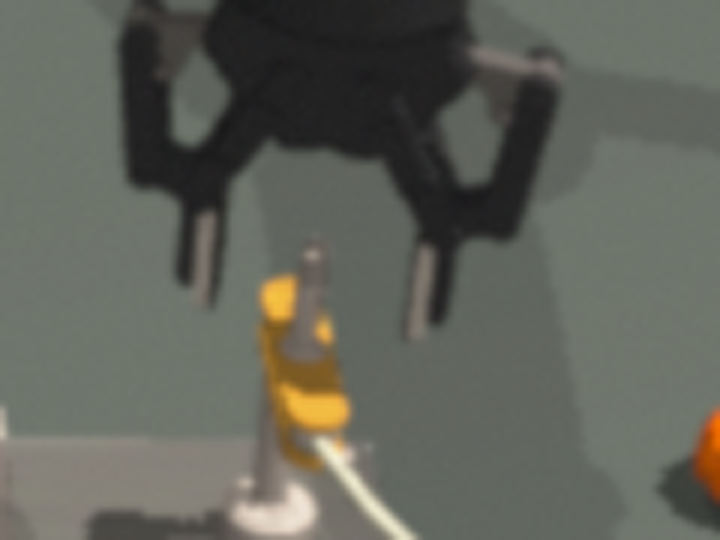

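The open pads straddle the wing evenly ((205,300) and (418,330), wing at (312,270)). Closing.

Request:
arm_command(plan="0 0 0 0;0 0 0 0;0 0 0 0;0 0 0 0;0 0 0 0;0 0 0 0;0 0 0 0", hand=1, grip_force=40)

```text
clock: 25.48
tcp_pos: [0.5522, 0.2049, 0.1369]
orientation: [-0.116, 3.139, -0.001]
contact_force: [-0.8, -1.9, 4.2]
grip_width: 0.008
gripper_force: 42.9
```

```bash
python3 -c "
from h import *
go(.552,.2052,.137,94)
print(r.get_obs()['moment'])"
```

```text
t25.48 tcp [0.5522 0.2049 0.1369] ydir 94.2 tilt 0.000 j7 0.76 F [-0.8 -1.9  4.2] w 0.0080 gf 42.9
yaw 0.2 shift [ 0.0001  0.0003 -0.0001]
[-0.4645487   0.29399029  0.0163403 ]
```

Request:
arm_command(plan="0 0 -.0005 5;0 0 0 7;0 0 0 7;0 0 0 7;0 0 0 7;0 0 0 7;0 0 0 7;0 0 0 7;0 0 0 7;0 0 0 7;0 0 0 7;0 0 0 5;0 0 0 0;0 0 0 0")

```text
clock: 27.22
tcp_pos: [0.5538, 0.2071, 0.137]
orientation: [1.927, 2.48, 0.008]
contact_force: [7.2, 4.5, -7.4]
grip_width: 0.0083
gripper_force: 41.1
```

```bash
python3 -c "
from h import *
go(.552,.2052,.137,-70)
print(r.get_obs()['moment'])"
```

```text
t27.23 tcp [0.5538 0.2071 0.137 ] ydir 14.3 tilt 0.005 j7 -0.46 F [ 7.2  4.5 -7.4] w 0.0083 gf 41.1
yaw 84.3 shift [-0.0023  0.0012  0.    ]
[ 0.97220956 -1.37095275 -0.06038066]
```

Request:
arm_command(plan="0 .001 0 0;0 .001 0 0;0 0 0 0")

```text
clock: 27.6
tcp_pos: [0.5539, 0.2071, 0.1371]
orientation: [-1.927, -2.48, -0.003]
contact_force: [1.1, 5.3, -5.0]
grip_width: 0.0083
gripper_force: 41.4
```

Request:
arm_command(plan=".001 0 0 5;0 0 0 7;0 0 0 7;0 0 0 7;0 0 0 7;0 0 0 7;0 0 0 7;0 0 0 7;0 0 0 7;0 0 0 7;0 0 0 5;0 0 0 0;0 0 0 0")

```text
clock: 29.22
tcp_pos: [0.5563, 0.2062, 0.1371]
orientation: [3.025, 0.845, 0.007]
contact_force: [10.1, 2.5, -10.5]
grip_width: 0.008
gripper_force: 40.7
```

```bash
python3 -c "
from h import *
go(.554,.2071,.137,-70.2)
print(r.get_obs()['moment'])"
```

```text
t29.23 tcp [0.5563 0.2062 0.1371] ydir -58.8 tilt 0.005 j7 -1.58 F [ 10.1   2.5 -10.5] w 0.0080 gf 40.7
yaw 11.4 shift [-0.0018 -0.0017  0.0001]
[ 0.47559717 -2.09452786 -0.0536019 ]
```

Request:
arm_command(plan=".002 .0006 .001 0;0 0 0 3;0 0 0 3;0 0 0 2;0 0 0 0;0 0 0 0")

```text
clock: 29.98
tcp_pos: [0.5566, 0.206, 0.1369]
orientation: [3.076, 0.632, 0.001]
contact_force: [1.9, -3.8, 6.0]
grip_width: 0.0085
gripper_force: 43.2
```

```bash
python3 -c "
from h import *
go(.554,.2071,.137,-70.2)
print(r.get_obs()['moment'])"
```

```text
t29.98 tcp [0.5566 0.206  0.1369] ydir -66.8 tilt 0.001 j7 -1.70 F [ 1.9 -3.8  6. ] w 0.0085 gf 43.2
yaw 3.4 shift [-0.002  -0.0019 -0.0001]
[-0.76329069 -0.40440514 -0.03616741]
```

Request:
arm_command(plan="0 0 -.001 2;0 0 0 2;0 0 0 2;0 0 0 0;0 0 0 0")

```text
clock: 30.6
tcp_pos: [0.5566, 0.2059, 0.137]
orientation: [3.104, 0.473, 0.001]
contact_force: [4.4, -4.0, 0.2]
grip_width: 0.0081
gripper_force: 50.2
```

```bash
python3 -c "
from h import *
go(.554,.2071,.137,-70.2)
print(r.get_obs()['moment'])"
```

```text
t30.60 tcp [0.5566 0.2059 0.137 ] ydir -72.7 tilt 0.002 j7 -1.79 F [ 4.4 -4.   0.2] w 0.0081 gf 50.2
yaw -2.5 shift [-0.002 -0.002  0.   ]
[-0.75919552 -1.04855363  0.83166443]
```

Request:
arm_command(plan="0 0 0 -4;0 0 0 -7;0 0 0 -7;0 0 0 -7;0 0 0 -7;0 0 0 -7;0 0 0 -7;0 0 0 0;0 0 0 0")

```text
clock: 31.72
tcp_pos: [0.5555, 0.2071, 0.137]
orientation: [-2.677, -1.644, 0.001]
contact_force: [1.3, -0.6, -0.8]
grip_width: 0.0084
gripper_force: 42.1
```

```bash
python3 -c "
from h import *
go(.555,.206,.137,19.8)
print(r.get_obs()['moment'])"
```

```text
t31.73 tcp [0.5555 0.2071 0.137 ] ydir -26.9 tilt 0.001 j7 -1.09 F [ 1.3 -0.6 -0.8] w 0.0084 gf 42.1
yaw -46.7 shift [-0.0008 -0.0008 -0.    ]
[-0.05402989 -0.3755817  -0.01007634]
```

Request:
arm_command(plan="0 0 0 -6;0 0 0 -7;0 0 0 -7;0 0 0 -7;0 0 0 -7;0 0 0 -7;0 0 0 -5.7;0 0 0 0;0 0 0 0;0 0 0 0")

```text
clock: 32.98
tcp_pos: [0.5538, 0.2072, 0.1369]
orientation: [-1.805, -2.568, 0.005]
contact_force: [-4.7, -1.5, 4.0]
grip_width: 0.0081
gripper_force: 42.9
```

Run:
```python
from h import *
go(.555,.206,.137,19.8)
print(r.get_obs()['moment'])
ims=[]
for n,s in (("top",(252,211)),("scene",(307,248))):
    f=np.float32([eyes.grab_frame(n)[0] for _ in range(3)]).mean(0).astype(np.uint8); ims.append(f)
    for lo in (130,150): print(n,rect(n,bright(f,lo),s,.046))
a=cv2.resize(ims[0][130:270,130:330],(400,280));b=cv2.resize(ims[1][150:290,250:450],(800,560),interpolation=2)
b[:280,400:]=a
cv2.imwrite("pics/f.png",b[:,:,::-1])
```

```text
t32.98 tcp [0.5538 0.2072 0.1369] ydir 19.8 tilt 0.004 j7 -0.37 F [-4.7 -1.5  4. ] w 0.0081 gf 42.9
yaw 0.0 shift [-0.0015  0.0007 -0.0001]
[-0.17548368  1.05776084  0.0199713 ]
top (array([0.55526776, 0.05073103]), -73.53865814208984, array([53.31410599, 18.73962402]), np.int32(94))
top (array([0.55565259, 0.05084473]), -73.53866004943848, array([53.31410599, 17.93695831]), np.int32(88))
scene (array([0.55849475, 0.14476755]), -88.1790999174118, array([294.38671875,  97.94495392]), np.int32(1520))
scene (array([0.55291565, 0.06158972]), -70.00419235229492, array([75.79225159, 21.33973312]), np.int32(208))
```

View pics/f.png

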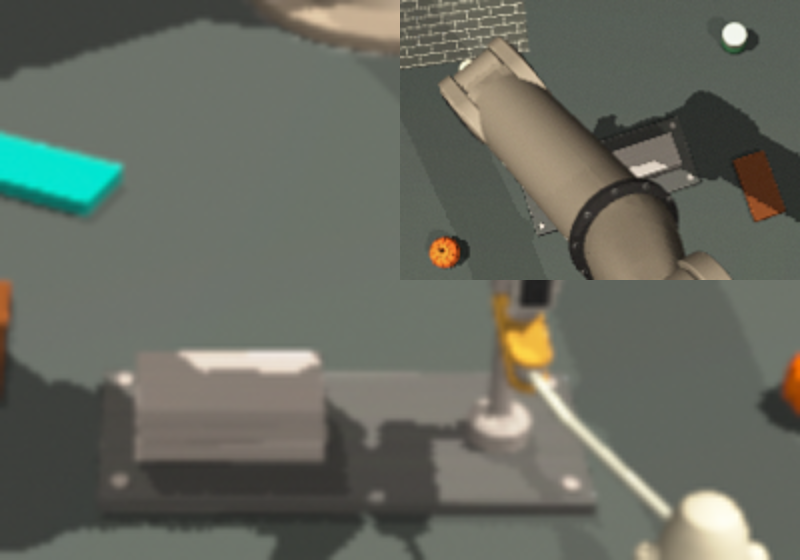

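The three slabs stand flush ((230,410)). The gripper holds the wing a quarter turn back, 90° from where the moment jumped at the stop, and the pumpkin and jar are in place. Handing in.

```bash
python3 -c "
from h import *
print(ticket.hand_in())"
```

```text
the job is handed in; nothing more can be done
None
```

I handed the job in at about 33 s, but the hand-in gave no verdict. Both slabs measured within about 2 mm of the pile before the screw work and still looked flush at the end. The thumbscrew was turned until the wrist moment jumped at its stop, backed off 90°, and is held at about 43 N. The pumpkin and jar are in place in the last picture; I did not check the screwdriver in it.

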